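Pull the filter plate from the bench air box and show it

ROBOT

A 7-joint arm with a two-finger parallel gripper is mounted at the origin on the work surface. World frame = base frame: x ahead of the robot, y to its left, z up, the work surface at z = 0. Lengths are in m, angles in rad, forces in N, time in s.
With the tool pointing down it reaches from about 0.4 to 0.875 m from the base axis. Payload 19.3 kg.
Tool frame: the origin (TCP) lies midway between the tips of the shut fingers; the grasp point (between the pads) lies 19 mm behind it; z points along the fingers, y is the direction in which the jaws open and shut (so a half turn about z gives the same grasp; the last joint's range is limited). The gripper opens to 85 mm and grips with 20 to 120 N. Pads are 22 mm wide; open, the fingers measure 114 mm over their backs; the gripper's body (76 mm by 85 mm) begins 54 mm behind the grasp point. The pads swing forward as they close: fully open they stand 13 mm farther back than shut.
Start: joints at [1.074, 0.521, -0.036, 1.599, 0.021, 1.021, -0.113], TCP at [0.259, -0.569, 0.231] pointing down, gripper open.
Joint ranges: [-2.91, 2.91], [-0.3, 2.13], [-1.5, 1.42], [0.17, 2.43], [-1.26, 4.41], [0.16, 1.93], [-2.52, 2.52]. Speed limits (rad/s): [1.89, 1.89, 2.39, 2.39, 3.01, 3.01, 3.01].

INTERFACE

Orientations are given as a rotation vector (axis times angle).
In Python, from station import env gives the robot as it stands.
- The arm moves only by the shell command python3 -m crank 'ROWS' [FORCE]. ROWS is JSON, a list of rows, each a list of 3 entries, a list of its own where there are three numbers: the opening, from 0 (shut) to 1 (fully open), then the shift along the tool's x, y, z in mm, then the turn, a rotation vector about the tool's x, y, z in rad. A call has 1 to 20 rows; each row shifts and turns the pose as measured when the row begins, along the tool's axes as they then stand; what a row does not reach is not made up. A row lasts 1/8 s, in which the tool goes at most 62.5 mm and 10.7 degrees, less where a joint would pass 70% of its speed; a pose out of reach is approached as far as the arm can. A call is refused whole if a number of a shift passes 62.5 or a number of a turn 0.188, either way. A call with a gripper value outside its range is refused whole. The fingers move at their own pace and stop on an object; FORCE is the grip in N (left out, the last holds). Time passes only in rows, so rows that do not move let the fingers close. It gives the time, the measured TCP pose, the force and the opening at its end, in the units of the state.
- env.get_obs(): the state, without advancing time (a new reading comes with each control period).
- env.read_camera(name): name is "scene" or "side" or "wrist"; returns a dict with "image" (420x560x3 uint8, red, green, blue), "mtx" (3x3 intrinsics, pixels), "camera_from_world" (4x4, takes a point from world to camera coordinates); the wrist camera has in their place "hand_eye" (4x4, takes a point from camera to tool coordinates, whose origin is the TCP and whose axes are the flange's). Camera axes: x right, y up, looking along -z (the intrinsics and any distortion apply to the point x, -y, -z); pixel columns grow to the right and rows downward; lengths in m; the calibration is good to about 2 mm. A picture is of the moment at which its call begins: read the wrist's pose just before it. There is no depth.
- env.job_done(): hands the job in, once; it reports no verdict.
Trained networks look in the newest picture that a camera, given by its name, has taken for a name from the list of things; names that differ only in an ending like _2 or _b are one class to them, and where a whole thing is asked for, a point or a joint stands for the part that bears it (a point fixed in the world has none). Each returns a list of dicts, best first, with "confidence" (0 to 1); they miss things now and then, are a little off and sometimes report something else, mostly with a low value. They report only what shows in the picture. A call takes as long as a camera call. They do not tell look-alikes from the thing itself.
- env.look_for(target, camera): "extent" ([left, top, right, bottom] in pixels, round what is visible of it).
- env.regions_of(target, camera): "region" (420x560 bool, what is visible of it) and "extent" ([left, top, right, bottom] in pixels, round what is visible of it).
- env.landmark_of(target, camera): "uv" ([column, row] in pixels: a listed point, or the origin of a listed thing).
The state is a dict: "time_s": time; "q": joint angles; "joint_vel": joint speeds; "effort": joint torques, N m; "position": TCP position; "ee_rot": TCP orientation; "contact_force": force on the tool from outside, world axes, zero at the start; "moment": the same for the moment, N m; "width": finger opening in m.
Only numpy, scipy, OpenCV 4.12 (cv2) and the standard library are available. Lean on these libraries where they do the work, as an engineer would, in place of code of your own. Each camera call takes 0.05 s, during which the arm holds its last target.

TASK

The filter plate of the white bench air box has to be checked. Slide the squat steel pot sideways off the aluminium cover flap, without lifting or tipping it, until it stands inside the dark ring marked on the box's deck; then lift the flap by its upright fin until it stands open past upright, and leave it open. Draw the filter plate hidden beneath up out of its slot by its tab and finish while holding it still and upright over the middle of the steel tray, its lower edge at least 12 cm above the bench; do not put it down or let it go, and leave the bottle, the cup and the dish alone.

Things in the scene. Friction and masses are not known exactly. Their poses are not given: they have to be found in the camera images.
- box: white bench air-filter box, fixed, 160 (its x) by 360 (its y) by 100 high; origin at the centre of its underside. At its y from -180 to +15 the top is a plain deck with the ring; at its y from +15 to +155 is an open chamber 132 (x) by 140 (y), closed by the flap that lies level with the deck. The chamber's floor is 8 above the bench; the filter plate stands there at box y = +85 in a slot along the box's x (slot 13 wide, 40 deep, rails' tops 48 above the bench).
- deck (a point): point on the deck's surface, 100 above the bench, at box y = -82.5, box x = 0; axes as the box
- ring: dark ring drawn on the deck, inner radius 42, outer 45, flat; origin at its centre on the deck's surface
- pot_mid (a point): squat round steel pot with a flat lid, smooth side, 54 in diameter, 60 high, about 0.15 to 0.31 kg, loose; point at its centre half-way up (30 above its foot); z is its axis. It starts standing on the closed flap
- flap (a joint): angle of the flap's hinge, rad: 0 closed and level with the deck, 1.57 upright, 1.95 fully open at a stop, leaning back away from the robot. The hinge is stiff (0.16 N m friction): the flap, 0.15 kg, stays where it is left
- flap_hinge (a point): point on the flap's hinge axis at the middle of its width, at the box's far (+x) side, 97 above the bench; its y axis is the hinge axis (parallel to the box's y); turning positively about y opens the flap. Axes turn with the flap, those of the box when closed
- flap_fin (a point): grip point on the flap's fin, an upright flat tab at the flap's front edge, 20 (x) by 10 (y) by 44 high, standing on the flap; the point is 32 above the flap's upper face and 12 below the fin's top, in the flap's frame 118 to -x and 35 to +z of the hinge point. Pinched across its 10 mm (y), it can turn between the finger pads as the flap opens. The flap is an aluminium sheet 130 (x) by 138 (y) by 6
- plate_mid (a point): filter plate, loose, standing on edge in the chamber under the flap: grey frame 90 wide (its x), 10 thick (its y), 60 high, with a pleated paper panel, and a tab on top of the frame; 80 high in all, about 0.08 to 0.15 kg. Point at its centre, 40 above its lower edge; z is up in the plate. It stands on the chamber floor, so it must rise by 92 to clear the deck
- plate_tab (a point): the filter plate's grip tab: 24 (x) by 10 (y) by 20 high, in the middle of the upper edge of the frame; point at the tab's centre, 10 below its top and 70 above the plate's lower edge. Axes of the plate
- tray_mid (a point): shallow open steel tray on the bench, fixed, 170 (x) by 140 (y) by 22 high; point at the centre of its inner floor, 4 above the bench
- bottle: white plastic bottle, 64 in diameter, 140 high, bystander; origin under its centre
- cup: clear plastic cup, 80 in diameter, 100 high, bystander; origin under its centre
- dish: shallow glass dish with lid, 94 in diameter, 18 high, bystander; origin under its centre
Not all that is in view belongs to the job. What is meant by the part that bears pot_mid is not blue or yellow, and is the larger of those in its own colour.

How it is judged:
On the way, in this order (a step that is already met when the one before it is completed fails the run):
1. the pot stands inside the ring on the deck (horizontal distance between pot_mid and ring below 0.02 m and z of pot_mid in the frame of deck between 0.024 and 0.036 m and angle between pot_mid's own z axis and vertical below 0.15 rad and linear speed of pot below 0.03 m/s), for 0.2 s.
2. the flap is open past upright (value of joint flap above 1.5 rad), for 0.2 s.
3. the filter plate is drawn up clear of the deck (height (world z) of plate_mid above 0.142 m), for 0.1 s.
At the end, for the whole second after the job is handed in: pot upright on the deck, centre within 20 mm of the ring's; flap beyond 1.4 rad; plate held still by the fingers alone, upright within 0.3 rad, its centre within 55 mm of the tray's centre seen from above and 150 mm or more above the bench (lower edge about 110 mm) (all of step 1 and value of joint flap above 1.4 rad and height (world z) of plate_mid above 0.15 m and horizontal distance between plate_mid and tray_mid below 0.055 m and angle between plate_mid's own z axis and vertical below 0.3 rad and linear speed of plate below 0.03 m/s and contact force between the fingers and plate above 0.5 N and contact force between plate and tray below 0.1 N and contact force between plate and box below 0.1 N); the arm keeps its last pose, push and grip.
It fails at once if the pot is lifted off the box's top (z of pot_mid in the frame of deck above 0.042 m).
It fails at once if the pot is tipped (angle between pot_mid's own z axis and vertical above 0.35 rad).
It fails at once if the pot falls off the box (z of pot_mid in the frame of deck below 0 m).
It fails at once if the bottle, cup or dish is disturbed (distance of any of bottle, cup, dish from where it was at the start of the episode above 0.03 m).
It also fails if it takes over 72 s, if anything falls off the work surface, if the arm or the gripper's body presses on something with over 40 N, if the wrist force passes 120 N, or if a joint passes its speed limit or range.

## Working session

There is one attempt and no reset: what is moved stays moved. The work goes in short steps, Python scripts to look and compute and a shell command to move; the robot and the scene stay as the last step left them, time stands still between calls to the robot, and variables do not carry over. Pictures are saved under pics/ and viewed, and the job is handed in when it is done.

```bash
ls; mkdir -p pics
cat > h.py <<'E'
import numpy as np, cv2
from scipy.spatial.transform import Rotation as R
from station import env
def cam(n):
    c=env.read_camera(n); return c
def save(c,f): cv2.imwrite('pics/'+f,c['image'][:,:,::-1])
E
python3 - <<'E'
from h import *
print(env.get_obs())
for n in ['scene','side','wrist']:
    c=cam(n); save(c,n+'0.png'); print(n,{k:np.round(v,3).tolist() for k,v in c.items() if k!='image'})
    for t in ['box','ring','pot_mid','flap_hinge','flap_fin','plate_tab','tray_mid','deck','bottle','cup','dish']:
        r=env.landmark_of(t,n); print(n,t,[(np.round(d['uv']).tolist(),round(d['confidence'],2)) for d in r])
E
```

```text
pics
{'time_s': 0.0, 'q': array([ 1.07380118,  0.52203808, -0.0363074 ,  1.60000148,  0.02117548,
        1.02110498, -0.11279831]), 'joint_vel': array([-1.78539527e-04, -5.10701190e-04, -8.00759802e-04,  5.01724334e-05,
        1.12525034e-03,  1.97843857e-03, -1.52578935e-04]), 'effort': array([ 5.13440518e-04, -9.27096248e+01,  1.98013455e+00, -3.69926226e+01,
        1.79118913e-02,  8.11289123e-03, -4.55775501e-05]), 'position': array([ 0.25854245, -0.56864246,  0.23071329]), 'ee_rot': array([-3.06924653e+00, -6.65034408e-01,  4.99253094e-04]), 'contact_force': array([ 0.72232508, -0.20417877, -0.82487699]), 'moment': array([-0.00035203,  0.00306385, -0.01551663]), 'width': 0.08563360555256834}
scene {'mtx': [[467.904, 0.0, 279.441], [0.0, 467.904, 209.577], [0.0, 0.0, 1.0]], 'camera_from_world': [[0.432, 0.902, 0.018, -0.283], [-0.464, 0.204, 0.862, 0.158], [0.774, -0.38, 0.507, -1.613], [0.0, 0.0, 0.0, 1.0]]}
scene box [([284.0, 246.0], 0.56)]
scene ring [([253.0, 225.0], 0.56)]
scene pot_mid [([312.0, 194.0], 0.91), ([377.0, 246.0], 0.78), ([362.0, 262.0], 0.69), ([258.0, 197
[... 842 characters left out ...]
flap_hinge [([265.0, 234.0], 0.81)]
side flap_fin [([309.0, 222.0], 0.72)]
side plate_tab []
side tray_mid [([315.0, 180.0], 0.87), ([309.0, 220.0], 0.42)]
side deck [([284.0, 204.0], 0.92), ([283.0, 245.0], 0.16)]
side bottle [([203.0, 335.0], 0.9)]
side cup [([262.0, 182.0], 0.87)]
side dish [([220.0, 240.0], 0.56)]
wrist {'mtx': [[305.464, 0.0, 279.426], [0.0, 305.464, 209.195], [0.0, 0.0, 1.0]], 'hand_eye': [[-0.0, 0.958, 0.287, 0.074], [1.0, -0.0, 0.001, 0.0], [0.001, 0.287, -0.958, -0.142], [0.0, 0.0, 0.0, 1.0]]}
wrist box []
wrist ring []
wrist pot_mid []
wrist flap_hinge []
wrist flap_fin []
wrist plate_tab []
wrist tray_mid []
wrist deck []
wrist bottle []
wrist cup []
wrist dish []
```

View pics/scene0.png

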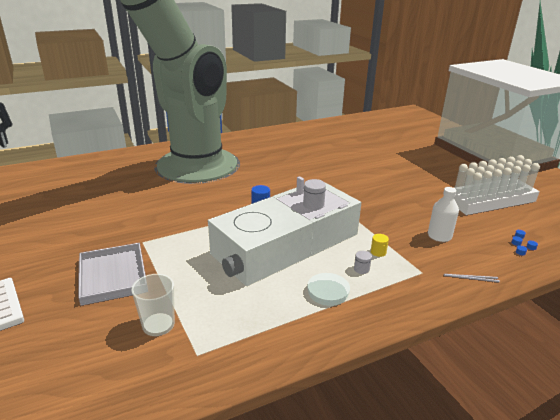

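View pics/side0.png

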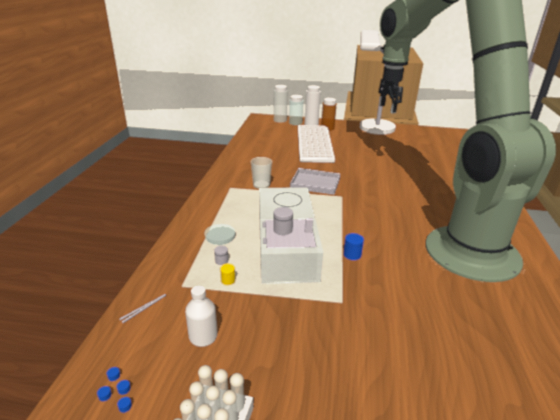

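Run:
```python
import cv2
a=cv2.imread('pics/scene0.png')[165:285,195:375]; b=cv2.imread('pics/side0.png')[175:295,210:370]
cv2.imwrite('pics/c1.png',cv2.resize(a,None,fx=4.4,fy=4.4,interpolation=cv2.INTER_CUBIC))
cv2.imwrite('pics/c2.png',cv2.resize(b,None,fx=5,fy=5,interpolation=cv2.INTER_CUBIC))
```

```text
(no output)
```

View pics/c1.png

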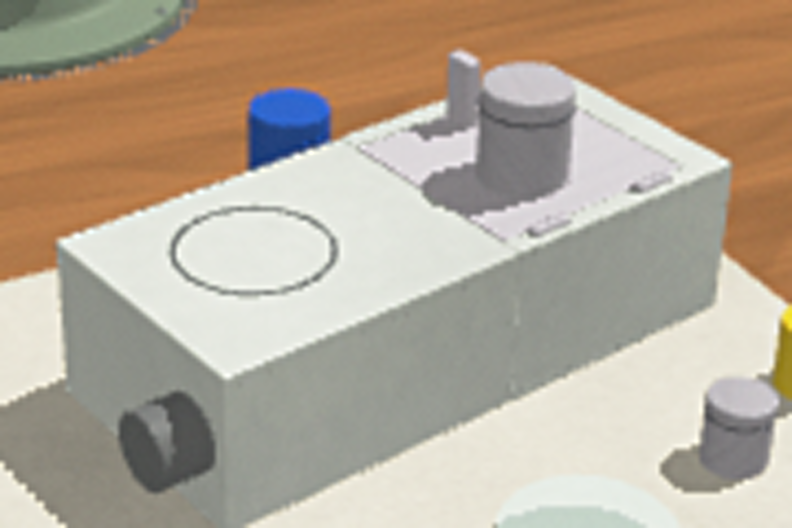

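View pics/c2.png

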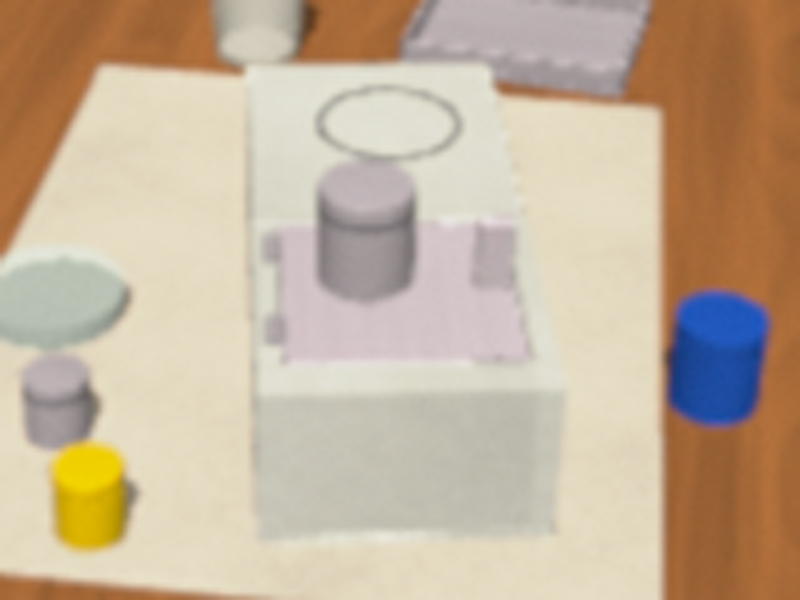

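Pot candidates in the scene view: the large grey pot on the flap at (315,194), the small grey pot at (363,262), the blue one at (261,195) and the yellow one at (380,245). The crop shows that the larger grey one stands on the flap, so I choose that one.

```bash
cat >> h.py <<'E'
from scipy.optimize import least_squares
def proj(c,P):
    M=np.asarray(c['camera_from_world']);K=np.asarray(c['mtx'])
    q=np.atleast_2d(P)@M[:3,:3].T+M[:3,3]; q=q*[1,-1,-1]
    u=q@K.T; return u[:,:2]/u[:,2:]
def ray(c,uv):
    M=np.asarray(c['camera_from_world']);K=np.asarray(c['mtx'])
    d=np.linalg.inv(K)@[uv[0],uv[1],1]; d=M[:3,:3].T@(d*[1,-1,-1]); o=-M[:3,:3].T@M[:3,3]; return o,d/np.linalg.norm(d)
def onz(c,uv,z):
    o,d=ray(c,uv); return o+d*(z-o[2])/d[2]
def tri(L):
    A=np.zeros((3,3));b=np.zeros(3)
    for c,uv in L:
        o,d=ray(c,uv);Q=np.eye(3)-np.outer(d,d);A+=Q;b+=Q@o
    return np.linalg.solve(A,b)
def wcam():
    o=env.get_obs();c=env.read_camera('wrist')
    T=np.eye(4);T[:3,:3]=R.from_rotvec(o['ee_rot']).as_matrix();T[:3,3]=o['position']
    c['camera_from_world']=np.linalg.inv(T@np.asarray(c['hand_eye']));return c
E
python3 - <<'E'
from h import *
S=cam('scene');D=cam('side')
f1=lambda x,y:(x/4.4+195-.4,y/4.4+165-.4); f2=lambda x,y:(x/5+210-.4,y/5+175-.4)
h,w=.18,.08
obs=[(S,f1(60,241),(-w,-h,.1)),(S,f1(227,379),(w,-h,.1)),(S,f1(731,162),(w,h,.1)),(S,f1(718,300),(w,h,0)),(S,f1(228,526),(w,-h,0)),
(D,f2(247,65),(w,-h,.1)),(D,f2(492,64),(-w,-h,.1)),(D,f2(257,393),(w,h,.1)),(D,f2(563,385),(-w,h,.1)),(D,f2(260,535),(w,h,0)),(D,f2(552,530),(-w,h,0))]
def W(p,P):
    c,s=np.cos(p[2]),np.sin(p[2]);P=np.asarray(P,float);return np.array([p[0]+c*P[0]-s*P[1],p[1]+s*P[0]+c*P[1],P[2]])
r=lambda p:np.concatenate([proj(c,W(p,P))[0]-uv for c,uv,P in obs])
s=least_squares(r,[.6,0,0],loss='soft_l1');p=s.x;print('box',p.round(4));print(r(p).reshape(-1,2).round(1).tolist())
ri=[onz(S,f1(254,251),.1),onz(D,f2(389,123),.1)];print('ring',ri,[ ])
def inbox(P):
    c,s_=np.cos(p[2]),np.sin(p[2]);d=P[:2]-p[:2];return np.round([c*d[0]+s_*d[1],-s_*d[0]+c*d[1],P[2]],4)
for q in ri:print(inbox(q))
# pot lid top centre z=.16
pt=[onz(S,f1(529,90),.16),onz(D,f2(366,185),.16)];print('pot',pt,[inbox(q) for q in pt])
print('fin',W(p,(.08-.118-.0,0.085,.132)))
print('fin top',[ (onz(S,f1(464,55),.144)),onz(D,f2(494,224),.144)],[inbox(onz(S,f1(464,55),.144)),inbox(onz(D,f2(494,224),.144))])
for c,n in((S,'scene'),(D,'side')):
    for t in ['tray_mid','flap_fin','flap_hinge','pot_mid','ring','cup','dish','bottle']:
        z={'tray_mid':.004,'flap_fin':.132,'flap_hinge':.097,'pot_mid':.13,'ring':.1}.get(t,0)
        for d in env.landmark_of(t,n)[:2]:
            q=onz(c,d['uv'],z);print(n,t,round(d['confidence'],2),q.round(4),inbox(q))
E
```

```text
box [0.557  0.0652 0.224 ]
[[-1.2, -0.3], [-0.7, -0.4], [0.2, -0.1], [-0.8, 1.1], [-0.1, 2.5], [-0.4, 0.0], [-0.9, -0.2], [-0.2, 0.8], [0.9, 1.1], [-0.6, 2.4], [0.4, 1.9]]
ring [array([ 0.57332039, -0.03415206,  0.1       ]), array([ 0.57077337, -0.03508387,  0.1       ])] []
[-0.0062 -0.1005  0.1   ]
[-0.0089 -0.1009  0.1   ]
pot [array([0.56817385, 0.13406979, 0.16      ]), array([0.55868148, 0.14004134, 0.16      ])] [array([0.0262, 0.0646, 0.16  ]), array([0.0182, 0.0726, 0.16  ])]
fin [0.50109453 0.13968396 0.132     ]
fin top [array([0.48696963, 0.13672196, 0.144     ]), array([0.48828197, 0.14045266, 0.144     ])] [array([-0.0524,  0.0852,  0.144 ]), array([-0.0503,  0.0886,  0.144 ])]
scene tray_mid 0.86 [ 0.509 -0.363  0.004] [-0.1419 -0.4069  0.004 ]
scene flap_fin 0.56 [0.507  0.1362 0.132 ] [-0.033   0.0803  0.132 ]
scene flap_hinge 0.65 [0.6041 0.1622 0.097 ] [0.0674 0.0841 0.097 ]
scene pot_mid 0.93 [0.5622 0.1308 0.13  ] [0.0196 0.0628 0.13  ]
scene pot_mid 0.93 [0.8481 0.0937 0.13  ] [ 0.2901 -0.0369  0.13  ]
scene ring 0.58 [ 0.5867 -0.0393  0.1   ] [ 0.0058 -0.1086 
[... 354 characters left out ...]
  0.0653 0.    ] [ 0.2077 -0.0472  0.    ]
side tray_mid 0.64 [ 0.5114 -0.398   0.004 ] [-0.1474 -0.4415  0.004 ]
side flap_fin 0.89 [0.49   0.1282 0.132 ] [-0.0513  0.0763  0.132 ]
side flap_hinge 0.57 [0.609 0.16  0.097] [0.0717 0.0808 0.097 ]
side pot_mid 0.85 [0.3678 0.2138 0.13  ] [-0.1516  0.1868  0.13  ]
side pot_mid 0.76 [0.6745 0.3318 0.13  ] [0.1737 0.2338 0.13  ]
side ring 0.62 [ 0.566  -0.0458  0.1   ] [-0.0159 -0.1103  0.1   ]
side cup 0.65 [ 0.712 -0.31   0.   ] [ 0.0677 -0.4003  0.    ]
side dish 0.85 [0.7733 0.0634 0.    ] [ 0.2105 -0.0499  0.    ]
side dish 0.24 [ 0.5023 -0.0804  0.    ] [-0.0857 -0.1298  0.    ]
side bottle 0.83 [0.6942 0.4472 0.    ] [0.2186 0.3419 0.    ]
```

```bash
cat >> h.py <<'E'
def plan(target,yawy=None,n=None):
    """target TCP world xyz; yawy=desired world heading of tool x axis (tool down)"""
    o=env.get_obs();Rm=R.from_rotvec(o['ee_rot']).as_matrix()
    d=Rm.T@(np.asarray(target)-o['position'])*1000
    print('t',round(o['time_s'],2),'pos',o['position'].round(4),'toolx',np.arctan2(Rm[1,0],Rm[0,0]).round(4),'z',Rm[:,2].round(3),'w',round(o['width'],4),'F',o['contact_force'].round(1))
    print('shift tool mm',d.round(1))
    if yawy is not None:
        c,s=np.cos(yawy),np.sin(yawy)
        Rd=np.array([[c,s,0],[s,-c,0],[0,0,-1]]).T
        Rd=np.column_stack([[c,s,0],np.cross([0,0,-1],[c,s,0]),[0,0,-1]])
        print('turn',R.from_matrix(Rm.T@Rd).as_rotvec().round(4),'shift after turn',(Rd.T@(np.asarray(target)-o['position'])*1000).round(1))
E
python3 - <<'E'
from h import *
plan([.50,.03,.36],.224)
plan([.50,.03,.36],.224-np.pi)
E
```

```text
t 2.7 pos [ 0.2587 -0.5689  0.2313] toolx 0.4268 z [ 0.  0. -1.] w 0.0851 F [0.5 0.4 0.3]
shift tool mm [ 467.6 -445.3 -128.7]
turn [-0.     -0.      0.2028] shift after turn [ 368.3 -530.4 -128.7]
t 2.7 pos [ 0.2587 -0.5689  0.2313] toolx 0.4268 z [ 0.  0. -1.] w 0.0851 F [0.5 0.4 0.3]
shift tool mm [ 467.6 -445.3 -128.7]
turn [ 1.0000e-04 -1.0000e-04 -2.9388e+00] shift after turn [-368.3  530.4 -128.7]
```

```bash
python3 -m crank '[[1,[0,0,-43],[0,0,0.102]],[1,[0,0,-43],[0,0,0.102]],[1,[15,-22,-43],[0,0,0]],[1,[30,-42,0],[0,0,0]],[1,[30,-42,0],[0,0,0]],[1,[30,-42,0],[0,0,0]],[1,[30,-42,0],[0,0,0]],[1,[30,-42,0],[0,0,0]],[1,[30,-42,0],[0,0,0]],[1,[30,-42,0],[0,0,0]],[1,[30,-42,0],[0,0,0]],[1,[30,-42,0],[0,0,0]],[1,[30,-42,0],[0,0,0]],[1,[30,-42,0],[0,0,0]],[1,[30,-42,0],[0,0,0]],[1,[0,0,0],[0,0,0]],[1,[0,0,0],[0,0,0]]]' 20
python3 - <<'E'
from h import *
plan([.50,.03,.36],.224)
c=wcam();save(c,'w1.png')
for t in ['box','ring','pot_mid','flap_hinge','flap_fin','tray_mid','deck']:
    r=env.landmark_of(t,'wrist'); print(t,[(np.round(d['uv']).tolist(),round(d['confidence'],2)) for d in r])
E
```

```text
time_s: 4.82
position: [0.5191, 0.0443, 0.3656]
ee_rot: [3.122, 0.336, 0.007]
contact_force: [-0.7, -0.4, -0.8]
width: 0.0852
t 4.83 pos [0.5191 0.0443 0.3656] toolx 0.2143 z [ 0.005 -0.001 -1.   ] w 0.0852 F [-0.7 -0.4 -0.8]
shift tool mm [-21.8   9.9   5.6]
turn [ 0.0024 -0.0041 -0.0098] shift after turn [-21.8   9.7   5.6]
box [([271.0, 140.0], 0.88), ([518.0, 91.0], 0.28)]
ring []
pot_mid [([153.0, 18.0], 0.78), ([238.0, 252.0], 0.74), ([209.0, 130.0], 0.68)]
flap_hinge [([200.0, 93.0], 0.61)]
flap_fin [([200.0, 189.0], 0.56)]
tray_mid [([500.0, 222.0], 0.93)]
deck [([332.0, 141.0], 0.61)]
```

View pics/w1.png

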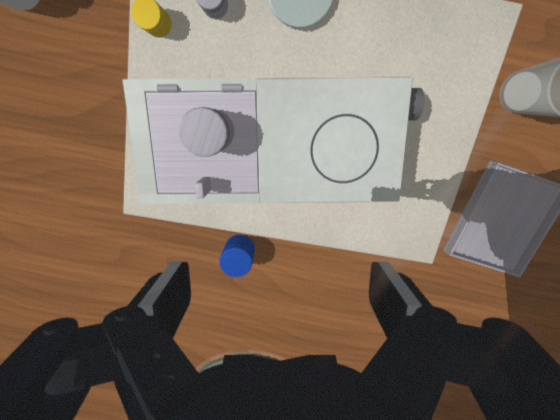

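Run:
```python
import cv2
a=cv2.imread('pics/w1.png')[65:220,115:425]
cv2.imwrite('pics/c3.png',cv2.resize(a,None,fx=2.58,fy=2.58,interpolation=cv2.INTER_CUBIC))
a=cv2.imread('pics/w1.png')[150:285,435:560]
cv2.imwrite('pics/c4.png',cv2.resize(a,None,fx=4,fy=4,interpolation=cv2.INTER_CUBIC))
```

```text
(no output)
```

View pics/c3.png

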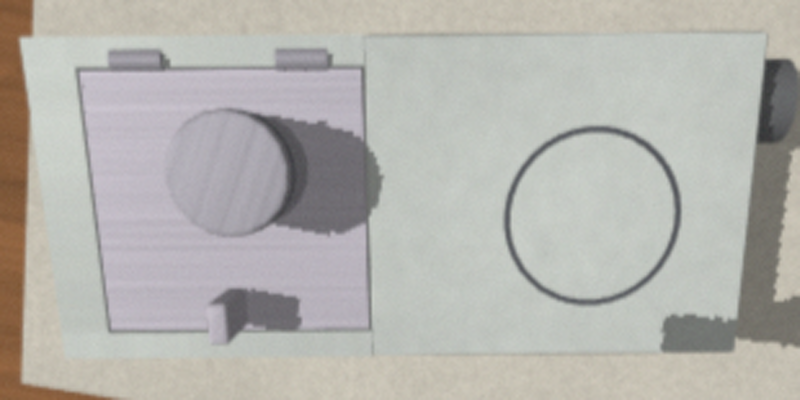

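View pics/c4.png

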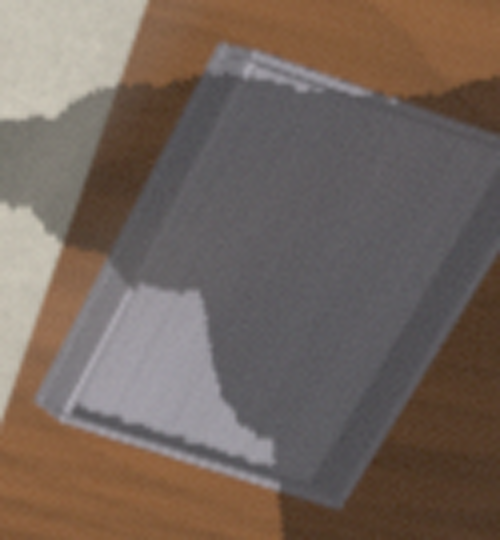

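```bash
cat > loc.py <<'E'
from h import *
E
python3 - <<'E'
from h import *
c=wcam()
g=lambda x,y:(x/2.58+115-.3,y/2.58+65-.3); k=lambda x,y:(x/4+435-.4,y/4+150-.4)
for nm,P in dict(far_posy=(20,37),far_negy=(767,33),near_negy=(735,352),near_posy=(65,355)).items(): print(nm,onz(c,g(*P),.1).round(4))
L=[(g(20,37),(.08,.18)),(g(767,33),(.08,-.18)),(g(735,352),(-.08,-.18)),(g(65,355),(-.08,.18))]
A=np.array([b for a,b in L]);B=np.array([onz(c,a,.1)[:2] for a,b in L])
def f(p):
    cs,s=np.cos(p[2]),np.sin(p[2]);return (A@np.array([[cs,s],[-s,cs]])+p[:2]-B).ravel()
s=least_squares(f,[.55,.06,.22]);p=s.x;print('box',p.round(4),f(p).round(4))
def inb(P):
    cs,s_=np.cos(p[2]),np.sin(p[2]);d=P[:2]-p[:2];return np.round([cs*d[0]+s_*d[1],-s_*d[0]+cs*d[1]],4)
for nm,P,z in [('ring',g(593,215),.1),('pot',g(228,172),.16),('fl1',g(78,68),.1),('fl2',g(362,68),.1),('fl3',g(369,331),.1),('fl4',g(109,331),.1),('fintop_a',g(209,306),.144),('fintop_b',g(227,343),.144)]:
    q=onz(c,P,z);print(nm,q.round(4),inb(q))
T=[onz(c,k(*P),.022) for P in [(222,42),(507,138),(340,507),(38,402)]];print(np.round(T,4),np.mean(T,0),np.linalg.norm(T[0]-T[1]),np.linalg.norm(T[1]-T[2]))
print(env.get_obs()['time_s'])
E
```

```text
far_posy [0.5966 0.2594 0.1   ]
far_negy [ 0.6742 -0.0901  0.1   ]
near_negy [ 0.5201 -0.1259  0.1   ]
near_posy [0.4425 0.2248 0.1   ]
box [0.5583 0.0671 0.2192] [ 0.0007  0.0007  0.0013 -0.0011 -0.0007 -0.0001 -0.0014  0.0005]
ring [ 0.5737 -0.0319  0.1   ] [-0.0065 -0.0999]
pot [0.5607 0.1394 0.16  ] [0.018  0.0701]
fl1 [0.5885 0.231  0.1   ] [0.0651 0.1535]
fl2 [0.6176 0.0966 0.1   ] [0.0643 0.0159]
fl3 [0.4899 0.0681 0.1   ] [-0.0665  0.0159]
fl4 [0.4607 0.2031 0.1   ] [-0.0657  0.154 ]
fintop_a [0.4968 0.1431 0.144 ] [-0.0436  0.0876]
fintop_b [0.4808 0.1322 0.144 ] [-0.0615  0.0805]
[[ 0.6011 -0.2803  0.022 ]
 [ 0.5893 -0.409   0.022 ]
 [ 0.4197 -0.4144  0.022 ]
 [ 0.4392 -0.2649  0.022 ]] [ 0.51233284 -0.34212185  0.022     ] 0.1292607272229279 0.16966278645660865
5.275
```

Run:
```python
from h import *
plan([.561,.1385,.113],.221)
```

```text
t 5.28 pos [0.5192 0.0443 0.3658] toolx 0.2137 z [ 0.005 -0.001 -1.   ] w 0.0852 F [0.6 0.2 0.5]
shift tool mm [ 59.7 -83.8 252.9]
turn [ 0.0022 -0.0045 -0.0073] shift after turn [ 61.4 -82.8 252.8]
```

```bash
python3 -m crank '[[1,[15,-20,30],[0.002,-0.0045,-0.007]],[1,[15,-20,40],[0,0,0]],[1,[15,-21,40],[0,0,0]],[1,[15,-21,20],[0,0,0]],[1,[0,0,0],[0,0,0]],[1,[0,0,0],[0,0,0]]]'
python3 - <<'E'
from h import *
plan([.561,.1385,.113],.221)
c=wcam();save(c,'w2.png')
E
```

```text
time_s: 6.02
position: [0.5622, 0.1379, 0.2329]
ee_rot: [3.122, 0.341, 0.003]
contact_force: [0.9, -0.8, 0.5]
width: 0.0857
t 6.03 pos [0.5622 0.1379 0.2329] toolx 0.2176 z [ 0.002 -0.001 -1.   ] w 0.0857 F [ 0.9 -0.8  0.5]
shift tool mm [ -1.3  -1.  119.9]
turn [ 0.0014 -0.002  -0.0034] shift after turn [ -1.1  -0.9 119.9]
```

View pics/w2.png

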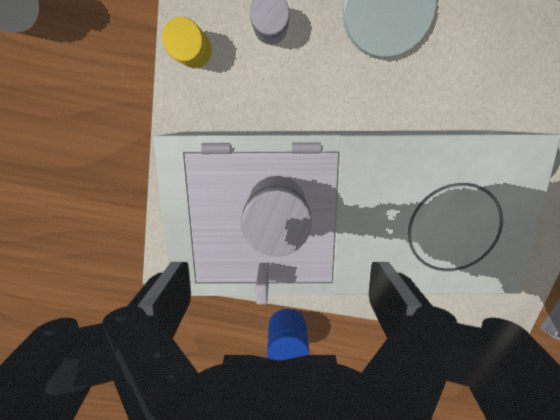

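The pot lid is at (277,218), centred between the fingers. The ring is at (455,227) and the fin at (263,284). I'll compute positions from this view.

Run:
```python
from h import *
c=wcam()
print('pot',onz(c,(277,219),.16),'ring',onz(c,(455,227),.1),'fin top',onz(c,(263,279),.144), onz(c,(262,302),.1))
plan([.561,.1385,.113],.221)
```

```text
pot [0.5642023  0.14046172 0.16      ] ring [ 0.57345192 -0.03144362  0.1       ] fin top [0.50408581 0.13957666 0.144     ] [0.45296157 0.13244327 0.1       ]
t 6.12 pos [0.5623 0.1378 0.2332] toolx 0.2173 z [ 0.003 -0.001 -1.   ] w 0.0851 F [0.5 0.8 0.1]
shift tool mm [ -1.4  -1.1 120.2]
turn [ 0.0013 -0.0027 -0.0037] shift after turn [ -1.1  -0.9 120.2]
```

```bash
python3 -m crank '[[1,[0.5,-2,30],[0,0,0]],[1,[0,0,30],[0,0,0]],[1,[0,0,25],[0,0,0]],[1,[0,0,20],[0,0,0]],[1,[0,0,8],[0,0,0]],[1,[0,0,4],[0,0,0]],[1,[0,0,0],[0,0,0]]]'
python3 - <<'E'
from h import *
plan([.563,.1395,.114],.221)
E
```

```text
time_s: 7.0
position: [0.5662, 0.1359, 0.1193]
ee_rot: [3.122, 0.331, 0.02]
contact_force: [-0.8, -0.0, -0.3]
width: 0.0855
t 7.0 pos [0.5662 0.1359 0.1193] toolx 0.211 z [ 0.013 -0.    -1.   ] w 0.0855 F [-0.8 -0.  -0.3]
shift tool mm [-2.4 -4.2  5.3]
turn [ 0.003  -0.0126 -0.01  ] shift after turn [-2.3 -4.2  5.3]
```

```bash
python3 -m crank '[[1,[-2,-4,4],[0.003,-0.012,-0.01]],[1,[0,0,0],[0,0,0]],[0.6,[0,0,0],[0,0,0]],[0.6,[0,0,0],[0,0,0]],[0.5,[0,0,0],[0,0,0]],[0.5,[0,0,0],[0,0,0]],[0.5,[0,0,0],[0,0,0]]]' 20
python3 - <<'E'
from h import *
plan([.5735,-.033,.114],.221)
c=wcam();save(c,'w3.png')
E
```

```text
time_s: 7.88
position: [0.5639, 0.1398, 0.1166]
ee_rot: [-3.122, -0.347, -0.003]
contact_force: [-0.8, -0.6, -0.1]
width: 0.0535
t 7.88 pos [0.5639 0.1398 0.1166] toolx 0.2217 z [ 0.002  0.001 -1.   ] w 0.0535 F [-0.8 -0.6 -0.1]
shift tool mm [-28.7 170.7   2.5]
turn [-0.0002 -0.0019  0.0007] shift after turn [-28.5 170.7   2.6]
```

View pics/w3.png

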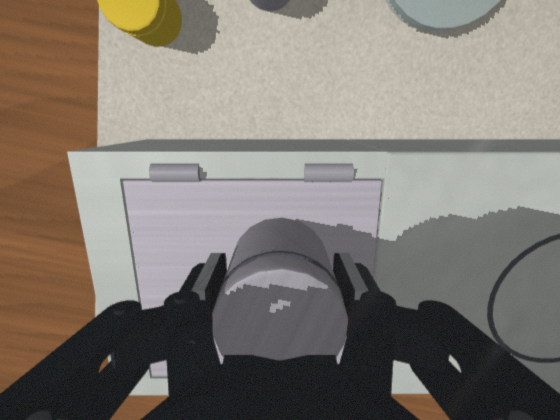

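The pot is held at a 53.5 mm opening and the tool is vertical. Next I slide it level.

```bash
python3 -m crank '[[0.5,[-1.4,8,0],[0,0,0]],[0.5,[-2.4,14,0],[0,0,0]],[0.5,[-2.4,14,0],[0,0,0]],[0.5,[-2.4,14,0],[0,0,0]],[0.5,[-2.4,14,0],[0,0,0]],[0.5,[-1,6,0],[0,0,0]],[0.5,[0,0,0],[0,0,0]]]'
python3 - <<'E'
from h import *
plan([.5735,-.033,.1166],.221)
E
```

```text
time_s: 8.8
position: [0.568, 0.0623, 0.1166]
ee_rot: [-3.123, -0.344, -0.003]
contact_force: [-0.6, -1.0, 1.0]
width: 0.0537
t 8.8 pos [0.568  0.0623 0.1166] toolx 0.2197 z [ 0.002  0.    -1.   ] w 0.0537 F [-0.6 -1.   1. ]
shift tool mm [-15.4  94.2  -0. ]
turn [ 0.0002 -0.0021 -0.0013] shift after turn [-15.6  94.2  -0. ]
```

```bash
python3 -m crank '[[0.5,[-1.4,8,0],[0,0,0]],[0.5,[-2.4,14,0],[0,0,0]],[0.5,[-2.4,14,0],[0,0,0]],[0.5,[-2.4,14,0],[0,0,0]],[0.5,[-2.4,14,0],[0,0,0]],[0.5,[-2.2,12,0],[0,0,0]],[0.5,[-1.5,9,0],[0,0,0]],[0.5,[0,3,0],[0,0,0]],[0.5,[0,0,0],[0,0,0]]]'
python3 - <<'E'
from h import *
plan([.5735,-.033,.1166],.221)
c=wcam();save(c,'w4.png')
s=cam('scene');cv2.imwrite('pics/s4.png',cv2.resize(s['image'][150:290,190:380,::-1],None,fx=4,fy=4,interpolation=cv2.INTER_CUBIC))
E
```

```text
time_s: 9.93
position: [0.5733, -0.0328, 0.1166]
ee_rot: [-3.122, -0.345, -0.004]
contact_force: [0.8, -0.0, 0.4]
width: 0.0538
t 9.93 pos [ 0.5733 -0.0328  0.1166] toolx 0.22 z [ 0.002  0.    -1.   ] w 0.0538 F [ 0.8 -0.   0.4]
shift tool mm [ 0.2  0.3 -0. ]
turn [ 0.     -0.0023 -0.001 ] shift after turn [ 0.2  0.3 -0. ]
```

View pics/s4.png

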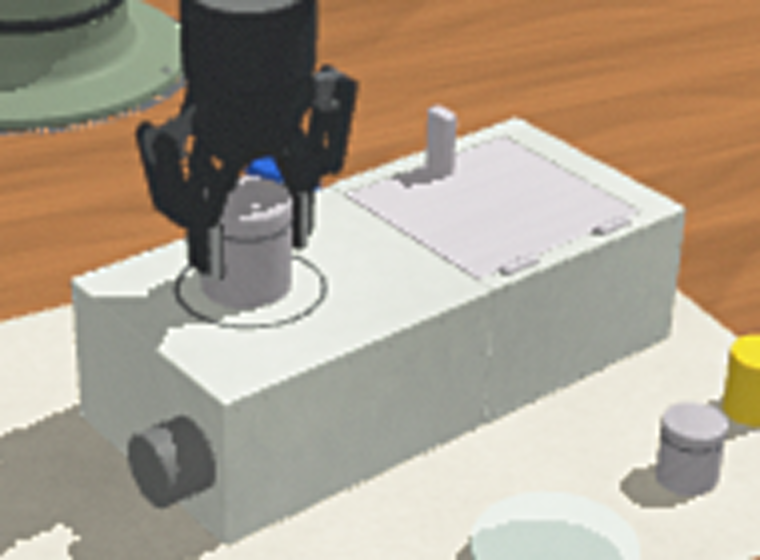

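View pics/w4.png

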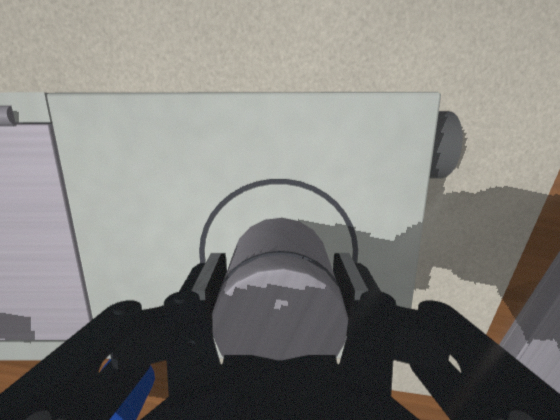

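Pot is centred in the ring: in the wrist view the ring spans columns 201-357 and the pot sits at about 281. Releasing and rising.

```bash
python3 -m crank '[[1,[0,0,0],[0,0,0]],[1,[0,0,0],[0,0,0]],[1,[0,0,0],[0,0,0]],[1,[0,0,0],[0,0,0]],[1,[0,0,-10],[0,0,0]],[1,[0,0,-25],[0,0,0]],[1,[0,0,-30],[0,0,0]],[1,[0,0,-30],[0,0,0]],[1,[0,0,-30],[0,0,0]],[1,[0,0,-20],[0,0,0]],[1,[0,0,0],[0,0,0]]]'
python3 - <<'E'
from h import *
plan([.4906,.138,.20],.221)
c=wcam();save(c,'w5.png')
E
```

```text
time_s: 11.4
position: [0.5726, -0.0312, 0.2702]
ee_rot: [-3.122, -0.349, -0.006]
contact_force: [-0.3, 0.1, -0.5]
width: 0.0856
t 11.4 pos [ 0.5726 -0.0312  0.2702] toolx 0.2225 z [ 0.004  0.001 -1.   ] w 0.0856 F [-0.3  0.1 -0.5]
shift tool mm [ -43.  -183.1   70.1]
turn [-0.0002 -0.004   0.0015] shift after turn [ -42.9 -183.1   70.2]
```

View pics/w5.png

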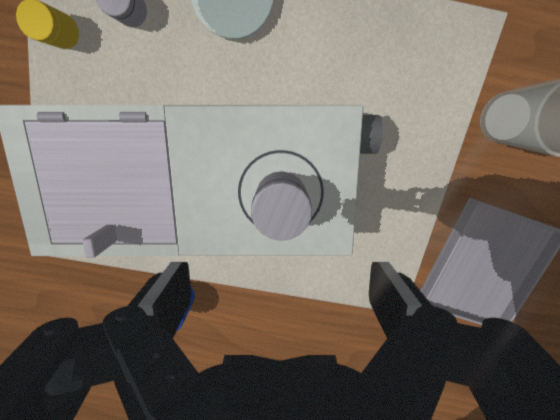

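```bash
python3 - <<'E'
from h import *
c=wcam()
print('pot',onz(c,(282,207),.16),'ring',onz(c,(281,189),.1))
print('fin',onz(c,(92,243),.144),[onz(c,p,.022).round(3) for p in [(474,202),(570,231),(512,328),(424,293)]])
E
python3 -m crank '[[1,[-5,-22,5],[0,0,0]],[1,[-9,-40,10],[0,0,0]],[1,[-10,-42,10],[0,0,0]],[1,[-10,-42,10],[0,0,0]],[1,[-9,-37,10],[0,0,0]],[1,[0,0,0],[0,0,0]],[1,[0,0,0],[0,0,0]]]'
python3 - <<'E'
from h import *
plan([.4906,.138,.20],.221)
c=wcam();save(c,'w6.png')
print(env.landmark_of('flap_fin','wrist'))
E
```

```text
pot [ 0.5739592  -0.03274801  0.16      ] ring [ 0.57595803 -0.03164207  0.1       ]
fin [0.49523174 0.13342959 0.144     ] [array([ 0.598, -0.288,  0.022]), array([ 0.589, -0.431,  0.022]), array([ 0.427, -0.422,  0.022]), array([ 0.454, -0.272,  0.022])]
time_s: 12.38
position: [0.4845, 0.1412, 0.217]
ee_rot: [-3.121, -0.347, 0.011]
contact_force: [-0.0, -0.9, 0.3]
width: 0.0859
t 12.38 pos [0.4845 0.1412 0.217 ] toolx 0.2217 z [-0.007  0.    -1.   ] w 0.0859 F [-0.  -0.9  0.3]
shift tool mm [ 5.3  4.4 16.9]
turn [-0.0016  0.0068  0.0007] shift after turn [ 5.2  4.4 17. ]
[{'uv': [285.6, 210.5], 'confidence': 0.69}]
```

View pics/w6.png

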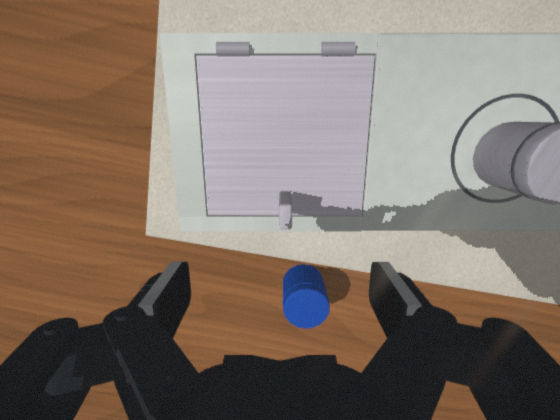

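Run:
```python
from h import *
c=wcam()
for uv in [(285.5,204),(284.7,228),(285,216)]: print(onz(c,uv,.144).round(4))
for uv in [(285.6,210.5)]: print(onz(c,uv,.132).round(4))
plan([.4906,.138,.115],.221)
```

```text
[0.4987 0.14   0.144 ]
[0.4803 0.1364 0.144 ]
[0.4896 0.1383 0.144 ]
[0.4902 0.1378 0.132 ]
t 12.53 pos [0.4849 0.1409 0.2173] toolx 0.2207 z [-0.006  0.    -1.   ] w 0.0851 F [0.3 0.7 0.2]
shift tool mm [  5.6   4.3 102.3]
turn [-0.0017  0.006  -0.0003] shift after turn [  4.9   4.1 102.3]
```

```bash
python3 -m crank '[[1,[4.5,4,15],[-0.002,0.006,0]],[1,[0,0,25],[0,0,0]],[1,[0,0,25],[0,0,0]],[1,[0,0,20],[0,0,0]],[0.6,[0,0,9],[0,0,0]],[0.6,[0,0,5],[0,0,0]],[0.6,[0,0,0],[0,0,0]]]' 25
python3 - <<'E'
from h import *
plan([.490,.138,.114],.221)
E
```

```text
time_s: 13.4
position: [0.4923, 0.1336, 0.1118]
ee_rot: [3.122, 0.337, 0.002]
contact_force: [-0.8, 0.6, 0.4]
width: 0.0515
t 13.4 pos [0.4923 0.1336 0.1118] toolx 0.215 z [ 0.001 -0.001 -1.   ] w 0.0515 F [-0.8  0.6  0.4]
shift tool mm [-1.3 -4.8 -2.2]
turn [ 0.0012 -0.0009 -0.006 ] shift after turn [-1.3 -4.8 -2.2]
```

```bash
python3 -m crank '[[0.6,[-1.5,-4.8,-2],[0.001,0,-0.006]],[0.4,[0,0,0],[0,0,0]],[0.2,[0,0,0],[0,0,0]],[0,[0,0,0],[0,0,0]],[0,[0,0,0],[0,0,0]],[0,[0,0,0],[0,0,0]],[0,[0,0,0],[0,0,0]]]' 25
python3 - <<'E'
from h import *
plan([.490,.138,.114],.221)
c=wcam();save(c,'w7.png')
E
```

```text
time_s: 14.28
position: [0.4905, 0.1383, 0.1155]
ee_rot: [-3.122, -0.347, -0.005]
contact_force: [0.3, -0.6, 1.3]
width: 0.0095
t 14.28 pos [0.4905 0.1383 0.1155] toolx 0.2212 z [ 0.003  0.    -1.   ] w 0.0095 F [ 0.3 -0.6  1.3]
shift tool mm [-0.6  0.2  1.5]
turn [ 0.0003 -0.0035  0.0002] shift after turn [-0.6  0.2  1.5]
```

View pics/w7.png

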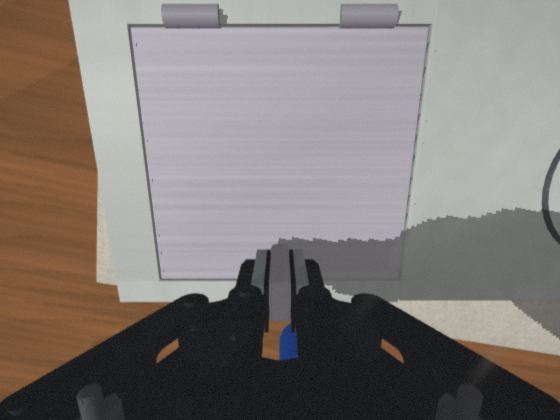

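```bash
cat >> h.py <<'E'
HB=None
def flapplan(th0,th1,n):
    """grip point arc; hinge in world from box fit"""
    o=env.get_obs();Rm=R.from_rotvec(o['ee_rot']).as_matrix()
    yaw=.2205;u=np.array([np.cos(yaw),np.sin(yaw),0]);
    fin0=np.array([.4905,.1383,.1345]);hx=fin0+.118*u;hx[2]=.097
    g=o['position']-.019*Rm[:,2]; rel=[(g-hx)@u,g[2]-.097]
    phi0=np.arctan2(.0375,-.118);th=phi0-np.arctan2(rel[1],rel[0]);print('t',o['time_s'],'flap angle est',round(th,3),'r',np.hypot(*rel).round(4),'F',o['contact_force'].round(1),'w',o['width'].round(4),'toolz',Rm[:,2].round(3))
    r=np.hypot(.0375,.118);prev=g
    for t in np.linspace(th0,th1,n+1)[1:]:
        p=hx+u*r*np.cos(phi0-t)+np.array([0,0,r*np.sin(phi0-t)]);off=g-hx; lat=off-(off@u)*u;lat[2]=0
        p=p+lat;print(round(t,2),(Rm.T@(p-prev)*1000).round(1));prev=p
E
python3 - <<'E'
from h import *
flapplan(0,.6,6)
E
```

```text
Traceback (most recent call last):
  File "h.py", line 44, in flapplan
    phi0=np.arctan2(.0375,-.118);th=phi0-np.arctan2(rel[1],rel[0]);print('t',o['time_s'],'flap angle est',round(th,3),'r',np.hypot(*rel).round(4),'F',o['contact_force'].round(1),'w',o['width'].round(4),'toolz',Rm[:,2].round(3))
                                                                                                                                                                                      ^^^^^^^^^^^^^^^^
AttributeError: 'float' object has no attribute 'round'
```

```bash
sed -i "s/o\['width'\].round(4)/round(o['width'],4)/" h.py
python3 - <<'E'
from h import *
flapplan(0,.6,6)
E
```

```text
t 14.325 flap angle est -0.0 r 0.1239 F [-0.3 -1.   0.6] w 0.0096 toolz [ 0.003  0.    -1.   ]
0.1 [  4.4   0.  -11.6]
0.2 [  5.5   0.  -11.1]
0.3 [  6.6   0.  -10.5]
0.4 [ 7.6  0.  -9.8]
0.5 [ 8.5  0.  -9. ]
0.6 [ 9.4  0.  -8.1]
```

```bash
python3 -m crank '[[0,[4.4,0,-11.6],[0,0,0]],[0,[5.5,0,-11.1],[0,0,0]],[0,[6.6,0,-10.5],[0,0,0]],[0,[7.6,0,-9.8],[0,0,0]],[0,[8.5,0,-9],[0,0,0]],[0,[0,0,0],[0,0,0]]]' 25
python3 - <<'E'
from h import *
flapplan(.5,1.2,7)
c=wcam();save(c,'w8.png')
E
```

```text
time_s: 15.08
position: [0.5247, 0.146, 0.1715]
ee_rot: [-3.122, -0.346, -0.006]
contact_force: [1.3, -0.5, -1.1]
width: 0.0094
t 15.075 flap angle est 0.537 r 0.1251 F [ 1.3 -0.5 -1.1] w 0.0094 toolz [ 0.003  0.001 -1.   ]
0.6 [ 6.8  0.  -4. ]
0.7 [10.1  0.  -7.1]
0.8 [10.8  0.  -6. ]
0.9 [11.4  0.  -4.9]
1.0 [11.8  0.  -3.8]
1.1 [12.1  0.  -2.6]
1.2 [12.3  0.  -1.4]
```

View pics/w8.png

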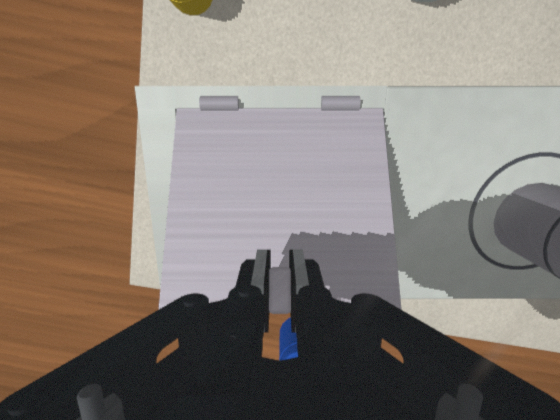

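The flap is rising with the fin held: its front edge is now near row 308 and wider than before, and the hinge knuckles are at row 103. I keep following the arc.

```bash
python3 -m crank '[[0,[6.8,0,-4],[0,0,0]],[0,[10.1,0,-7.1],[0,0,0]],[0,[10.8,0,-6],[0,0,0]],[0,[11.4,0,-4.9],[0,0,0]],[0,[11.8,0,-3.8],[0,0,0]],[0,[6,0,-1.3],[0,0,0]],[0,[0,0,0],[0,0,0]]]'
python3 - <<'E'
from h import *
flapplan(1.05,1.75,7)
E
```

```text
time_s: 16.0
position: [0.5802, 0.1585, 0.1984]
ee_rot: [3.121, 0.347, -0.004]
contact_force: [-1.0, -1.3, 2.0]
width: 0.0095
t 16.0 flap angle est 1.05 r 0.1232 F [-1.  -1.3  2. ] w 0.0095 toolz [-0.003 -0.002 -1.   ]
1.15 [12.   0.  -2.6]
1.25 [12.3  0.  -0.8]
1.35 [12.4  0.   0.4]
1.45 [12.3  0.   1.7]
1.55 [12.   0.   2.9]
1.65 [11.7  0.   4.1]
1.75 [11.2  0.   5.2]
```

```bash
python3 -m crank '[[0,[12,0,-2.6],[0,0,0]],[0,[12.3,0,-0.8],[0,0,0]],[0,[12.4,0,0.4],[0,0,0]],[0,[12.3,0,1.7],[0,0,0]],[0,[12,0,2.9],[0,0,0]],[0,[11.7,0,4.1],[0,0,0]],[0,[0,0,0],[0,0,0]]]'
python3 - <<'E'
from h import *
flapplan(1.65,1.85,2)
c=wcam();save(c,'w9.png')
s=cam('side');cv2.imwrite('pics/d9.png',cv2.resize(s['image'][110:300,190:400,::-1],None,fx=3,fy=3,interpolation=cv2.INTER_CUBIC))
s=cam('scene');cv2.imwrite('pics/s9.png',cv2.resize(s['image'][100:290,190:400,::-1],None,fx=3,fy=3,interpolation=cv2.INTER_CUBIC))
E
```

```text
time_s: 16.88
position: [0.6554, 0.1755, 0.1909]
ee_rot: [3.121, 0.347, -0.005]
contact_force: [-0.8, 0.0, 0.3]
width: 0.0099
t 16.875 flap angle est 1.688 r 0.124 F [-0.8  0.   0.3] w 0.0099 toolz [-0.003 -0.002 -1.   ]
1.75 [6.8 0.  3.5]
1.85 [10.7  0.   6.3]
```

View pics/d9.png

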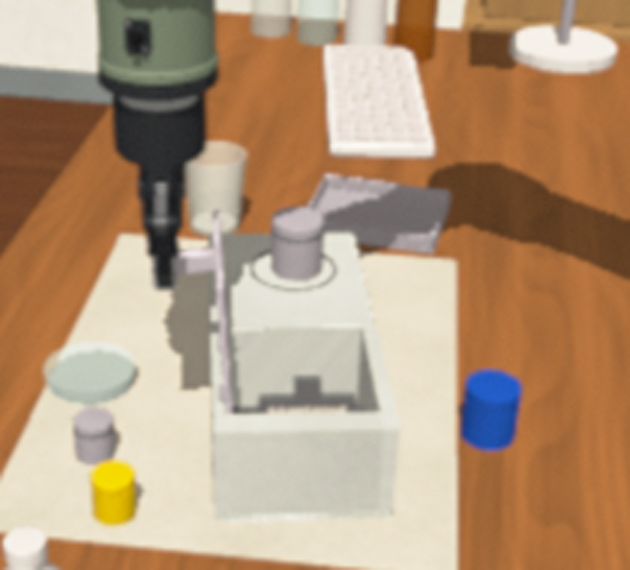

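View pics/s9.png

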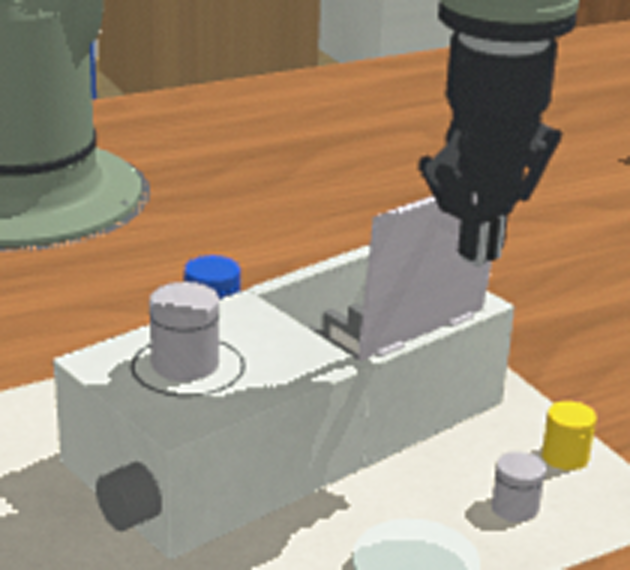

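```bash
python3 -m crank '[[0,[6.8,0,3.5],[0,0,0]],[0,[10.7,0,6.3],[0,0,0]],[0,[0,0,0],[0,0,0]]]'
python3 - <<'E'
from h import *
flapplan(1.85,1.95,1)
s=cam('side');cv2.imwrite('pics/d10.png',cv2.resize(s['image'][150:300,200:340,::-1],None,fx=4,fy=4,interpolation=cv2.INTER_CUBIC))
E
```

```text
time_s: 17.4
position: [0.6726, 0.1793, 0.1815]
ee_rot: [3.121, 0.348, -0.004]
contact_force: [-0.3, -1.4, -0.6]
width: 0.0096
t 17.4 flap angle est 1.849 r 0.1243 F [-0.3 -1.4 -0.6] w 0.0096 toolz [-0.003 -0.002 -1.   ]
1.95 [9.8 0.  7.7]
```

View pics/d10.png

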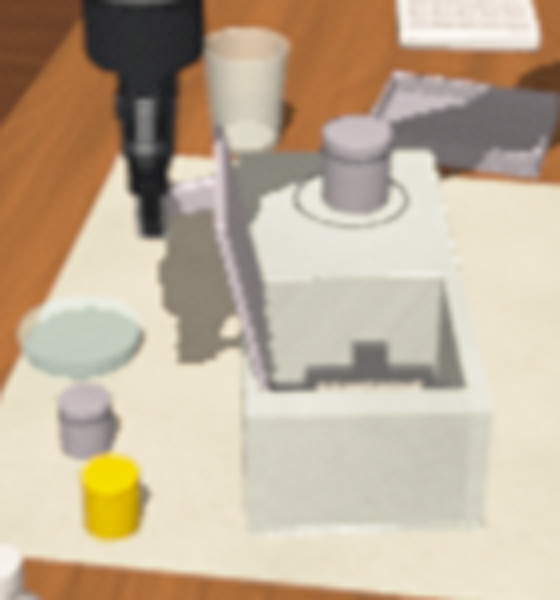

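Flap is clearly past upright, leaning back with its top at (220,140) in the crop. Releasing and rising.

```bash
python3 -m crank '[[0.5,[0,0,0],[0,0,0]],[0.5,[0,0,0],[0,0,0]],[0.5,[0,0,0],[0,0,0]],[0.5,[0,0,-10],[0,0,0]],[0.5,[0,0,-20],[0,0,0]],[0.5,[0,0,-35],[0,0,0]],[0.5,[0,0,-35],[0,0,0]],[0.5,[0,0,-30],[0,0,0]],[0.5,[0,0,-5],[0,0,0]],[0.5,[-20,0,0],[0,0,0]],[0.5,[-35,0,0],[0,0,0]],[0.5,[-35,0,0],[0,0,0]],[0.5,[-35,0,0],[0,0,0]],[0.5,[-20,0,0],[0,0,0]],[0.5,[0,0,0],[0,0,0]],[0.5,[0,0,0],[0,0,0]]]'
python3 - <<'E'
from h import *
plan([.5394,.149,.25],.2205)
c=wcam();save(c,'w11.png')
print(env.landmark_of('plate_tab','wrist'))
s=cam('side');cv2.imwrite('pics/d11.png',cv2.resize(s['image'][150:300,200:340,::-1],None,fx=4,fy=4,interpolation=cv2.INTER_CUBIC))
E
```

```text
time_s: 19.45
position: [0.5261, 0.1469, 0.3309]
ee_rot: [3.122, 0.349, 0.007]
contact_force: [0.1, -0.0, -0.9]
width: 0.043
t 19.45 pos [0.5261 0.1469 0.3309] toolx 0.2225 z [ 0.004 -0.    -1.   ] w 0.043 F [ 0.1 -0.  -0.9]
shift tool mm [13.1  0.8 81. ]
turn [ 0.001  -0.0041  0.002 ] shift after turn [13.5  0.9 80.9]
[{'uv': [278.1, 173.2], 'confidence': 0.8}]
```

View pics/w11.png

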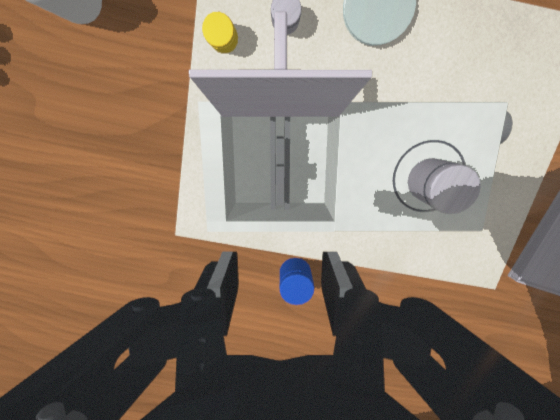

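View pics/d11.png

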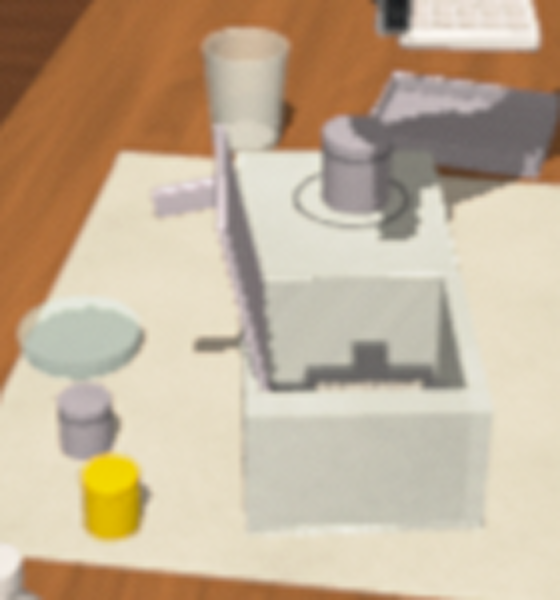

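Flap stands open and the pot is in the ring. The plate in its slot runs along column 280, rows 115-208. I'll zoom in on it and measure its tab.

Run:
```python
from h import *
a=cv2.imread('pics/w11.png')[100:225,205:350]
cv2.imwrite('pics/c11.png',cv2.resize(a,None,fx=4.5,fy=4.5,interpolation=cv2.INTER_CUBIC))
c=wcam();print(onz(c,(278.1,173.2),.078)); print(proj(c,[.5394,.149,.088]))
```

```text
[0.53134702 0.15023336 0.078     ]
[[280.41822216 168.60360955]]
```

View pics/c11.png

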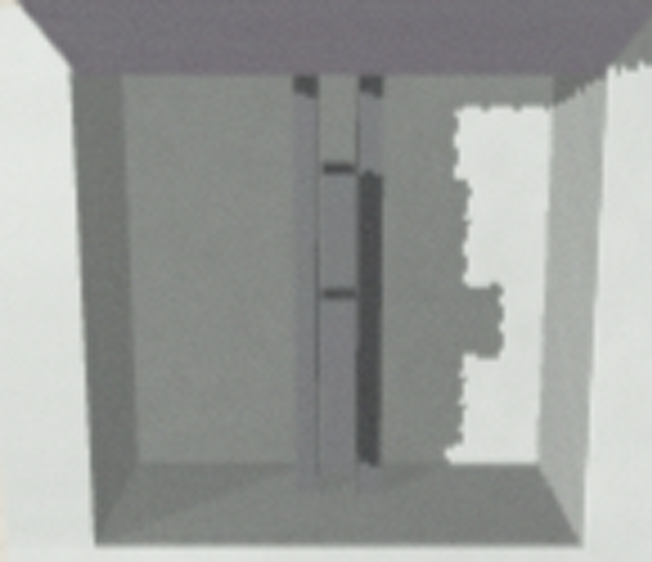

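Run:
```python
from h import *
c=wcam()
yaw=.2205;B=np.array([.558,.0665])
def inb(P):
    d=P[:2]-B;return np.round([np.cos(yaw)*d[0]+np.sin(yaw)*d[1],-np.sin(yaw)*d[0]+np.cos(yaw)*d[1]],4)
f=lambda x,y:(x/4.5+205-.4,y/4.5+100-.4)
for n,P,z in [('tab+x',f(338,299),.088),('tab+x low',f(338,290),.068),('frame+x',f(338,173),.068),('frame-x',f(338,480),.068),('rail-x',f(338,490),.048),('rail far',f(338,75),.048)]:
    print(n,onz(c,P,z).round(4),inb(onz(c,P,z)))
```

```text
tab+x [0.5423 0.1506 0.088 ] [0.003  0.0855]
tab+x low [0.5419 0.1505 0.068 ] [0.0027 0.0855]
frame+x [0.5747 0.1579 0.068 ] [0.0363 0.0856]
frame-x [0.4852 0.1377 0.068 ] [-0.0554  0.0853]
rail-x [0.4764 0.1356 0.048 ] [-0.0645  0.0853]
rail far [0.6011 0.1639 0.048 ] [0.0633 0.0856]
```

```bash
python3 - <<'E'
from h import *
plan([.5306,.1483,.062],.2205)
E
python3 -m crank '[[0.5,[5,-0.4,25],[0.001,-0.004,-0.002]],[0.5,[0,0,40],[0,0,0]],[0.5,[0,0,40],[0,0,0]],[0.5,[0,0,40],[0,0,0]],[0.5,[0,0,20],[0,0,0]],[0.5,[0,0,0],[0,0,0]],[0.5,[0,0,0],[0,0,0]]]'
python3 - <<'E'
from h import *
plan([.5306,.1483,.062],.2205)
c=wcam();save(c,'w12.png')
E
```

```text
t 19.7 pos [0.526  0.147  0.3304] toolx 0.2227 z [ 0.003 -0.    -1.   ] w 0.0428 F [ 0.3 -0.6 -1.1]
shift tool mm [  4.   -0.5 268.4]
turn [ 0.0008 -0.0032  0.0022] shift after turn [  4.8  -0.3 268.4]
time_s: 20.58
position: [0.5326, 0.1497, 0.1604]
ee_rot: [-3.12, -0.352, 0.001]
contact_force: [0.4, 0.1, -0.1]
width: 0.0426
t 20.57 pos [0.5326 0.1497 0.1604] toolx 0.2249 z [-0.001  0.002 -1.   ] w 0.0426 F [ 0.4  0.1 -0.1]
shift tool mm [-2.2  1.1 98.4]
turn [-0.0016  0.0005  0.0044] shift after turn [-2.3  0.9 98.4]
```

View pics/w12.png

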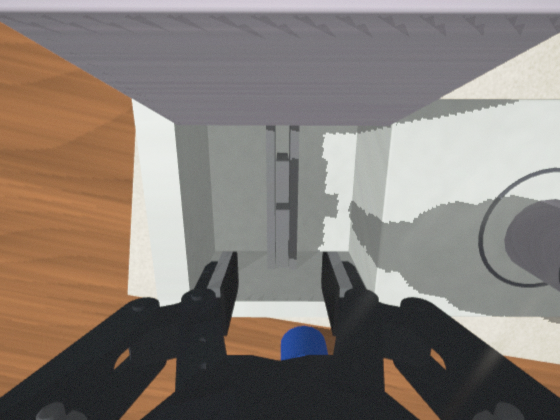

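Run:
```python
from h import *
c=wcam();a=c['image'][140:280,240:330,::-1];cv2.imwrite('pics/c12.png',cv2.resize(a,None,fx=4,fy=4,interpolation=cv2.INTER_CUBIC))
u=np.array([np.cos(.2205),np.sin(.2205),0])
print(onz(c,(282,208.5),.088)-.012*u, onz(c,(282,160),.068)-.045*u)
```

```text
[0.53155912 0.14790321 0.088     ] [0.53127679 0.14794556 0.068     ]
```

View pics/c12.png

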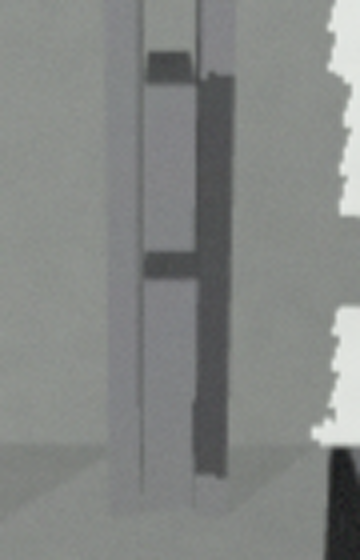

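```bash
python3 -m crank '[[0.5,[-1.6,1.4,20],[-0.002,0,0.004]],[0.5,[0,0,30],[0,0,0]],[0.5,[0,0,22],[0,0,0]],[0.5,[0,0,12],[0,0,0]],[0.5,[0,0,5],[0,0,0]],[0.5,[0,0,0],[0,0,0]],[0.5,[0,0,0],[0,0,0]]]'
python3 - <<'E'
from h import *
plan([.5313,.148,.062],.2205)
E
```

```text
time_s: 21.55
position: [0.5356, 0.1487, 0.0752]
ee_rot: [-3.122, -0.344, -0.016]
contact_force: [0.5, -0.2, -0.5]
width: 0.0427
t 21.55 pos [0.5356 0.1487 0.0752] toolx 0.2193 z [ 0.01   0.002 -1.   ] w 0.0427 F [ 0.5 -0.2 -0.5]
shift tool mm [-4.5 -0.2 13.2]
turn [ 0.0004 -0.0101 -0.0012] shift after turn [-4.3 -0.2 13.2]
```

```bash
python3 -m crank '[[0.5,[-4.3,-0.2,8],[0,-0.01,-0.001]],[0.5,[0,0,5],[0,0,0]],[0.5,[0,0,0],[0,0,0]],[0.3,[0,0,0],[0,0,0]],[0.2,[0,0,0],[0,0,0]],[0,[0,0,0],[0,0,0]],[0,[0,0,0],[0,0,0]],[0,[0,0,0],[0,0,0]],[0,[0,0,0],[0,0,0]]]' 40
python3 - <<'E'
from h import *
plan([.5313,.148,.062],.2205)
c=wcam();save(c,'w13.png')
E
```

```text
time_s: 22.68
position: [0.5315, 0.1479, 0.0621]
ee_rot: [3.122, 0.345, 0.001]
contact_force: [0.1, -0.9, -1.0]
width: 0.009
t 22.68 pos [0.5315 0.1479 0.0621] toolx 0.2202 z [ 0.001 -0.    -1.   ] w 0.009 F [ 0.1 -0.9 -1. ]
shift tool mm [-0.2 -0.1  0.1]
turn [ 0.0004 -0.0005 -0.0003] shift after turn [-0.2 -0.1  0.1]
```

View pics/w13.png

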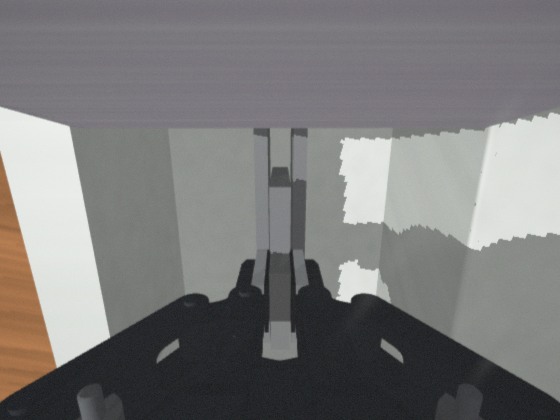

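The tab is held with the pads on both sides of it (width 9 mm). Drawing it straight up.

```bash
python3 -m crank '[[0,[0,0,-6],[0,0,0]],[0,[0,0,-12],[0,0,0]],[0,[0,0,-14],[0,0,0]],[0,[0,0,-14],[0,0,0]],[0,[0,0,-14],[0,0,0]],[0,[0,0,0],[0,0,0]]]' 40
python3 - <<'E'
from h import *
plan([.5313,.148,.272],.2205)
E
```

```text
time_s: 23.48
position: [0.532, 0.1482, 0.1277]
ee_rot: [3.122, 0.345, 0.004]
contact_force: [-0.6, 0.2, -1.5]
width: 0.0096
t 23.48 pos [0.532  0.1482 0.1277] toolx 0.2202 z [ 0.003  0.    -1.   ] w 0.0096 F [-0.6  0.2 -1.5]
shift tool mm [-4.000e-01  1.000e-01 -1.443e+02]
turn [ 0.0003 -0.0025 -0.0003] shift after turn [  -0.7    0.  -144.3]
```

```bash
python3 -m crank '[[0,[-0.5,0,-12],[0,-0.002,0]],[0,[0,0,-18],[0,0,0]],[0,[0,0,-20],[0,0,0]],[0,[0,0,-20],[0,0,0]],[0,[0,0,-20],[0,0,0]],[0,[0,0,-20],[0,0,0]],[0,[0,0,-14],[0,0,0]],[0,[0,0,-5],[0,0,0]],[0,[0,0,0],[0,0,0]]]'
python3 - <<'E'
from h import *
plan([.511,-.35,.272],.2205)
s=cam('scene');save(s,'s14.png')
print('scene tray',[onz(s,f,0.022).round(4) for f in [(0,0)]])
w=wcam();save(w,'w14.png')
E
```

```text
time_s: 24.6
position: [0.5299, 0.1479, 0.262]
ee_rot: [3.122, 0.347, -0.006]
contact_force: [0.6, 0.3, -1.6]
width: 0.0093
t 24.6 pos [0.5299 0.1479 0.262 ] toolx 0.2211 z [-0.004 -0.001 -1.   ] w 0.0093 F [ 0.6  0.3 -1.6]
shift tool mm [-127.7  481.6   -9.5]
turn [0.0001 0.004  0.0006] shift after turn [-127.4  481.7  -10. ]
scene tray [array([-4.8044, -0.7273,  0.022 ])]
```

View pics/s14.png

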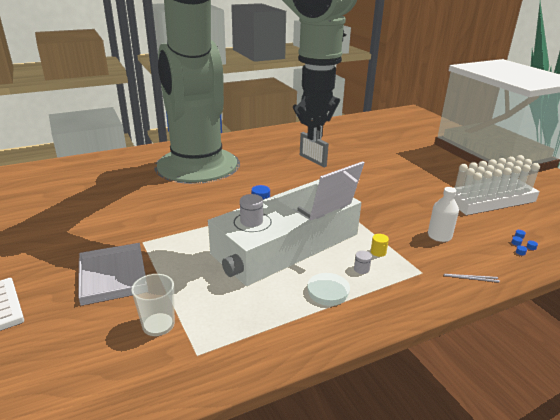

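View pics/w14.png

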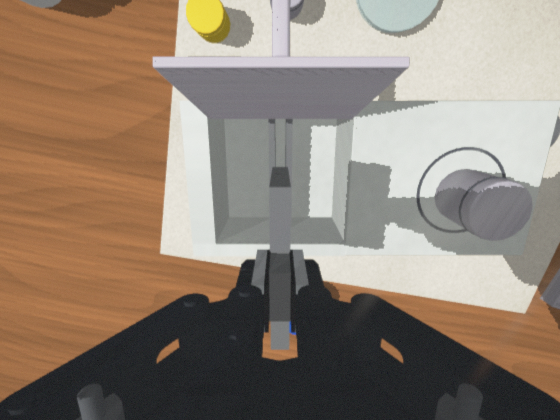

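```bash
python3 -m crank '[[0,[-3,12,-2],[0,0.004,0]],[0,[-6,22,-2],[0,0,0]],[0,[-8,30,0],[0,0,0]],[0,[-9,34,0],[0,0,0]],[0,[-9,34,0],[0,0,0]],[0,[-9,34,0],[0,0,0]],[0,[-9,34,0],[0,0,0]],[0,[-9,34,0],[0,0,0]],[0,[-9,34,0],[0,0,0]],[0,[-9,34,0],[0,0,0]],[0,[-6,24,0],[0,0,0]],[0,[-3,12,0],[0,0,0]],[0,[0,0,0],[0,0,0]],[0,[0,0,0],[0,0,0]]]'
python3 - <<'E'
from h import *
plan([.512,-.355,.272],.2205)
w=wcam();save(w,'w15.png')
E
```

```text
time_s: 26.45
position: [0.5104, -0.221, 0.2622]
ee_rot: [3.122, 0.34, -0.011]
contact_force: [0.0, 0.2, -1.6]
width: 0.0092
t 26.45 pos [ 0.5104 -0.221   0.2622] toolx 0.2171 z [-0.007 -0.001 -1.   ] w 0.0092 F [ 0.   0.2 -1.6]
shift tool mm [-27.4 131.2  -9.6]
turn [ 0.      0.0068 -0.0034] shift after turn [-27.8 131.1  -9.8]
```

View pics/w15.png

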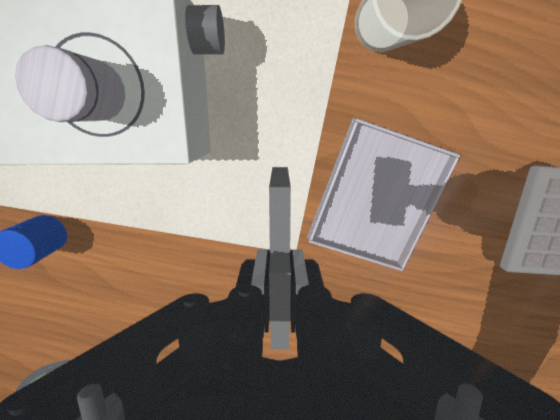

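Tray is fully in view, with rim corners at (355,119), (459,156), (404,270) and (309,241). I'll locate its centre from those.

Run:
```python
from h import *
w=wcam()
T=np.array([onz(w,p,.022) for p in [(355,119),(459,156),(404,270),(309,241)]]);print(T.round(3),T.mean(0).round(4),np.linalg.norm(T-np.roll(T,1,0),axis=1))
m=T.mean(0);plan([m[0],m[1],.252],.2205)
```

```text
[[ 0.599 -0.294  0.022]
 [ 0.585 -0.432  0.022]
 [ 0.42  -0.418  0.022]
 [ 0.434 -0.278  0.022]] [ 0.5097 -0.3556  0.022 ] [0.16596545 0.13934459 0.16517603 0.14046042]
t 26.55 pos [ 0.5105 -0.221   0.2623] toolx 0.2174 z [-0.007 -0.002 -1.   ] w 0.0094 F [-0.4  0.9 -0.9]
shift tool mm [-29.8 131.3  10.5]
turn [ 0.0002  0.0068 -0.0031] shift after turn [-30.3 131.2  10.3]
```

```bash
python3 -m crank '[[0,[-3,12,0],[0,0.006,-0.003]],[0,[-5,22,0],[0,0,0]],[0,[-6,26,0],[0,0,0]],[0,[-6,26,0],[0,0,0]],[0,[-5,22,0],[0,0,0]],[0,[-4,14,0],[0,0,0]],[0,[-1,6,0],[0,0,0]],[0,[0,0,0],[0,0,0]],[0,[0,0,0],[0,0,0]],[0,[0,0,0],[0,0,0]]]'
python3 - <<'E'
from h import *
plan([.5097,-.3556,.262],.2205)
for n in('scene','side'): save(cam(n),n[:2]+'16.png')
save(wcam(),'w16.png')
E
```

```text
time_s: 27.8
position: [0.5104, -0.3559, 0.2627]
ee_rot: [3.121, 0.356, 0.002]
contact_force: [-0.7, 0.6, -2.1]
width: 0.0096
t 27.8 pos [ 0.5104 -0.3559  0.2627] toolx 0.2269 z [ 0.001  0.    -1.   ] w 0.0096 F [-0.7  0.6 -2.1]
shift tool mm [-0.6 -0.5  0.7]
turn [ 0.0002 -0.0015  0.0064] shift after turn [-0.6 -0.5  0.7]
```

View pics/sc16.png

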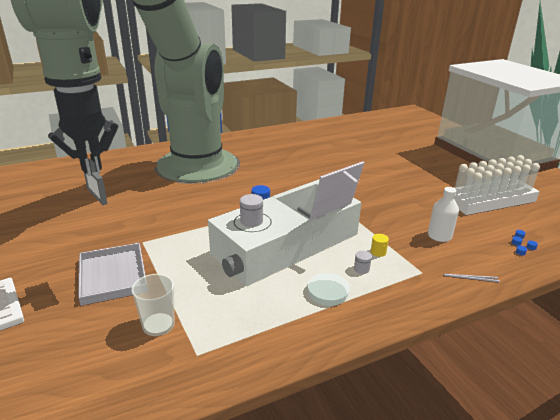

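View pics/si16.png

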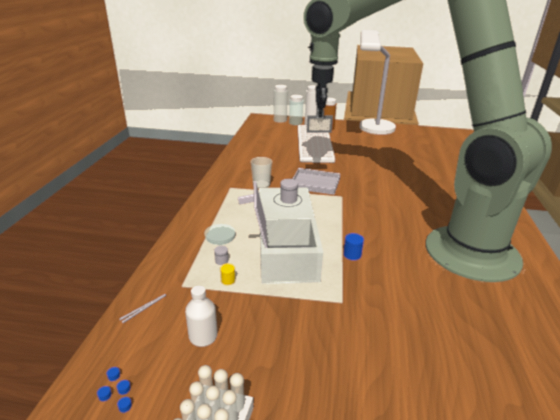

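View pics/w16.png

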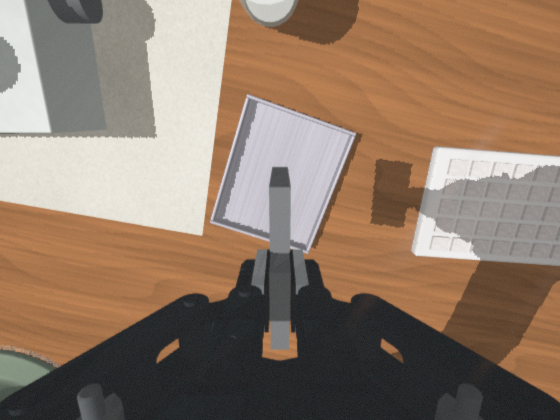

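Run:
```python
from h import *
s=cam('scene');print(proj(s,[[.5104,-.356,.208],[.5104,-.356,.288],[.5735,-.0325,.16],[.5735,-.0325,.1]]).round(1))
cv2.imwrite('pics/c16.png',cv2.resize(s['image'][130:220,60:130,::-1],None,fx=6,fy=6,interpolation=cv2.INTER_CUBIC))
```

```text
[[ 97.8 196.2]
 [ 90.7 161.2]
 [252.7 199.4]
 [253.  221.5]]
```

View pics/c16.png

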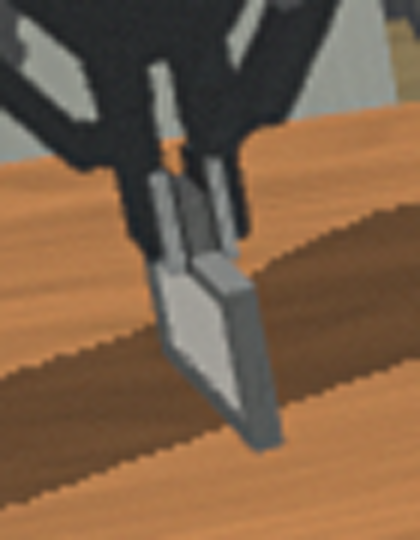

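The lower edge's centre appears at about (96,197), against a predicted (98,196) for an upright plate. Pot and flap are in place, so I'm handing in.

Run:
```python
from h import *
print(env.job_done()); print(env.get_obs()['time_s'])
```

```text
the job is handed in; nothing more can be done
None
the job is handed in; nothing more can be done
```

I finished the job in about 28 s of robot time and handed it in; the station gives no verdict, so the results below are my own last checks.

- **Pot:** I gripped the large grey pot and slid it level, at constant tool height, into the ring. After release its centre measured about 2 mm from the ring's, and it was still standing in the ring in the last pictures.
- **Flap:** I raised it by its fin along the hinge arc to an estimated 1.8 rad. The fin may have slipped a little in the fingers near upright (the camera showed less than the estimate there). After release the pictures showed the flap leaning back and staying open.
- **Filter plate:** I drew it up by its tab and held it over the tray.
  - **Position:** the tool is within about 1 mm of the tray's measured centre. Two earlier, partly cut-off views of the tray differed from this centre by up to about 15 mm, and two rough first network readings by up to about 45 mm; the allowance is 55 mm.
  - **Height:** the lower edge is about 0.21 m above the bench.
  - **Hold:** the fingers close on 9.6 mm of plate. In the scene picture its lower edge is within about 2 px of where an upright plate's would be.
- **Bystanders:** the bottle, cup and dish look unmoved in the pictures; I did not measure them.

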